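# Open the stain-tablet jar at the laundry counter

## Task

The square white jar's cap is too tight to undo with the jar standing loose: keeping the jar upright, set it right down into the square wooden brace and let go, then turn the cap anticlockwise (seen from above) until it is free, with the jar staying in the brace. Lift the cap straight up off the jar and finish while still holding it level and still in the gripper, a couple of centimetres above the jar's mouth, without putting it down. Leave the bell, the round tub and the mug where they are.

Things in the scene. Friction and masses are not known exactly. Their poses are not given: they have to be found in the camera images.
- jar: loose white plastic jar, about 0.4 kg, square body 60 x 60 mm, 68 mm high, blank paper labels, round steel cap on top (94 mm over all). Its mouth (top of what stays on it when the cap is off) is 91 mm above its foot. Origin: centre of its underside; x and y square to the flat faces, z up. Any quarter turn fits the brace
- cap: round steel cap on the jar, 56 mm across, 24 mm high, 40 g. Origin: centre of its lower rim, z up; closed, it sits 70 mm above the jar's foot, 2 mm over the flat shoulder. Two lugs inside hold it: pulled up unturned, it takes the jar along. Turning takes about 0.3 N m; after about 1.3 rad of the gripper anticlockwise (play included) it lifts straight off
- seal (a joint): how far (rad) the stiff inner seal on the jar's neck has been turned by the cap: 0 fully tight, grows as the cap turns anticlockwise, cap free from 1.0, end stop at 1.5. Play of the cap on the seal and of the jar in the brace makes it lag the gripper by up to about 0.25 rad; it stays where it is left
- brace: wooden brace fixed to the counter: square frame 86 x 86 mm outside, 25 mm high, walls 10 mm, pocket 66 x 66 mm open to the counter below (the jar in it stands on the counter, 3 mm to spare on each side). Origin: centre of the pocket at counter height; x and y square to the walls
- bell: bystander: steel service bell on a black foot, 72 mm across, 45 mm high; origin under its centre
- tub: bystander: round white tub with its own cap, 72 mm across, 75 mm high; origin under its centre
- mug: bystander: white mug, 76 mm across, 85 mm high, handle at its +y; origin under its centre
Things that resemble listed ones, but are neither listed nor needed, are in the scene too. What is shaped like the cap but orange is not meant.

How it is judged:
On the way, in this order (a step that is already met when the one before it is completed fails the run):
1. the jar stands upright in the brace, down on the counter, let go, its cap still tight (horizontal distance between jar and brace below 0.008 m and height (world z) of jar below 0.006 m and angle between jar's own z axis and vertical below 0.1 rad and value of joint seal below 0.3 rad and contact force between the fingers and jar below 0.1 N), for 0.2 s.
2. the cap is turned free while the jar stands in the brace (horizontal distance between jar and brace below 0.008 m and height (world z) of jar below 0.006 m and angle between jar's own z axis and vertical below 0.1 rad and value of joint seal above 1 rad), for 0.1 s.
At the end, for the whole second after the job is handed in: the jar stands upright (within 0.1 rad) in the brace, down on the counter; its cap has been turned free; the gripper alone holds the cap, still and level (within 15 degrees), over the jar (centres within 25 mm across), its lower rim 2 to 60 mm above the jar's mouth (horizontal distance between jar and brace below 0.008 m and height (world z) of jar below 0.006 m and angle between jar's own z axis and vertical below 0.1 rad and value of joint seal above 0.95 rad and z of cap in the frame of jar between 0.093 and 0.151 m and horizontal distance between cap and jar below 0.025 m and angle between cap's own z axis and vertical below 0.26 rad and contact force between the fingers and cap above 1 N and contact force between cap and jar below 0.05 N and contact force between cap and brace below 0.05 N and linear speed of cap below 0.03 m/s); the arm keeps its last pose, push and grip.
It fails at once if the jar is tipped by more than 40 degrees (angle between jar's own z axis and vertical above 0.7 rad).
It fails at once if the bell is pushed away by more than 30 mm or tipped (distance of bell from where it was at the start of the episode above 0.03 m or angle between bell's own z axis and vertical above 0.5 rad).
It fails at once if the tub is pushed away by more than 30 mm or tipped (distance of tub from where it was at the start of the episode above 0.03 m or angle between tub's own z axis and vertical above 0.5 rad).
It fails at once if the mug is pushed away by more than 30 mm or tipped (distance of mug from where it was at the start of the episode above 0.03 m or angle between mug's own z axis and vertical above 0.5 rad).
It also fails if it takes over 54 s, if anything falls off the work surface, if the arm or the gripper's body presses on something with over 40 N, if the wrist force passes 120 N, or if a joint passes its speed limit or range.

## Robot

A 7-joint arm with a two-finger parallel gripper is mounted at the origin on the work surface. World frame = base frame: x ahead of the robot, y to its left, z up, the work surface at z = 0. Lengths are in m, angles in rad, forces in N, time in s.
With the tool pointing down it reaches from about 0.4 to 0.85 m from the base axis. Payload 4.5 kg.
Tool frame: the origin (TCP) lies midway between the tips of the shut fingers; the grasp point (between the pads) lies 19 mm behind it (r.grip_point_offset is the distance from the TCP to the grasp point, in m); z points along the fingers, y is the line along which they close (so a half turn about z gives the same grasp; the last joint's range is limited). The gripper opens to 88 mm and grips with 3 to 60 N. Pads are 18 mm wide; open, the fingers measure 123 mm over their backs; the gripper's body (75 mm by 187 mm) begins 45 mm behind the grasp point.
Start: joints at [-1.127, 0.689, -0.195, 1.565, 0.157, 0.902, -0.215], TCP at [0.249, 0.573, 0.239] pointing down, gripper open.
Joint ranges: [-3.01, 3.01], [-0.46, 2.08], [-1.47, 1.51], [0.13, 2.56], [-1, 4.14], [0.04, 2.09], [-2.66, 2.66]. Speed limits (rad/s): [2.57, 2.57, 3.14, 3.14, 3.14, 3.14, 3.14].

## Interface

Orientations are given as a unit quaternion [x, y, z, w].
In Python, from plant import r, optics gives the robot as it stands.
- The arm moves only by the shell command python3 -m pendant 'ROWS' [OPENING] [FORCE]. ROWS is JSON, a list of rows, each a list of 6 numbers: the shift along the tool's x, y, z as a fraction of full scale, then the turn, a rotation vector about the tool's x, y, z as a fraction of full scale. A call has 1 to 5 rows; each row shifts and turns the commanded pose from where the row before left it, along the tool's axes as they then stand; what a row does not reach is not made up. Full scale, the value 1, is 0.025 m for a shift and pi rad for a turn. A row lasts 1/12 s, in which the tool goes at most 41.7 mm and 7.16 degrees, less where a joint would pass 70% of its speed; a pose out of reach is approached as far as the arm can. A call with a number of a shift or a turn outside -1 to 1 is refused whole. A call with a gripper value outside its range is refused whole. OPENING is the opening, from -1 (shut) to 1 (fully open), set as the call begins (- or left out, the last holds). The fingers move at their own pace and stop on an object; FORCE is the grip in N (left out, the last holds). Time passes only in rows, so rows that do not move let the fingers close. It gives the time, the measured TCP pose, the force, the opening and the grip force at its end, in the units of the state.
- r.get_state(): the state, without advancing time (a new reading comes with each control period).
- optics.snapshot(name): name is "scene" or "top" or "wrist"; returns (picture, depth): 420x560x3 uint8, blue, green, red; 420x560 float32, m along the optical axis (not along the pixel's ray), 0 where there is no reading.
- optics.calibration(name): a dict with "vfov" (degrees; the focal length in pixels is half the picture's height over the tangent of half this angle, whatever the lens; pixels are square), "cx", "cy" (the principal point, pixels), "cam_to_world" (4x4, takes a point from camera to world coordinates); the wrist camera has in their place "tool_from_camera" (4x4, takes a point from camera to tool coordinates, whose origin is the TCP and whose axes are the flange's). Camera axes: x right, y up, looking along -z (the intrinsics and any distortion apply to the point x, -y, -z); pixel columns grow to the right and rows downward; lengths in m; the calibration is good to about 2 mm. The wrist camera is an equidistant fisheye: a pixel r from the principal point sees the ray r / f radians off the axis. A picture is of the moment at which its call begins: read the wrist's pose just before it. calibration takes no time and is no camera call.
- r.finish_job(): hands the job in; it is judged then, once.
The state is a dict: "clock": time; "q": joint angles; "qd": joint speeds; "joint_torque": joint torques, N m; "tool_pos": TCP position; "eef_rot": TCP orientation; "contact_force": force on the tool from outside, world axes, zero at the start; "moment": the same for the moment, N m; "opening": opening from 0.0 (shut) to 1.0 (fully open); "finger_force": force on a finger pad.
Only numpy, scipy, OpenCV 4.12 (cv2) and the standard library are available. Lean on these libraries where they do the work, as an engineer would, in place of code of your own. Each camera call takes 0.05 s, during which the arm holds its last target. There are 200 camera calls.

## Working session

There is one attempt and no reset: what is moved stays moved. The work goes in short steps, Python scripts to look and compute and a shell command to move; the robot and the scene stay as the last step left them, time stands still between calls to the robot, and variables do not carry over. Pictures are saved under pics/ and viewed, at most 10 in all, crops included, and the job is handed in when it is done.

```bash
mkdir -p pics; ls; python3 - <<'E'
from plant import r, optics
import cv2,numpy as np
for n in("scene","top"):
    p,d=optics.snapshot(n); cv2.imwrite(f"pics/{n}0.png",p); np.save(f"pics/{n}0d.npy",d)
    c=optics.calibration(n); print(n,{k:(np.round(v,3).tolist()) for k,v in c.items()})
s=r.get_state(); print(s)
E
```

```text
pics
scene {'vfov': 42.259, 'cx': 280.564, 'cy': 209.336, 'cam_to_world': [[0.822, -0.35, 0.449, 1.388], [0.569, 0.502, -0.651, -1.128], [0.003, 0.791, 0.612, 1.136], [0.0, 0.0, 0.0, 1.0]]}
top {'vfov': 47.544, 'cx': 275.926, 'cy': 209.36, 'cam_to_world': [[-0.009, 0.99, -0.143, 0.441], [-1.0, -0.011, -0.011, 0.003], [-0.013, 0.143, 0.99, 1.241], [0.0, 0.0, 0.0, 1.0]]}
{'clock': 0.1, 'q': array([-1.12720571,  0.68987333, -0.19449044,  1.56621009,  0.15731043,
        0.90250047, -0.21515389]), 'qd': array([ 0.00081389, -0.00142155, -0.0014994 , -0.00412566,  0.00072745,
        0.00052837,  0.00214728]), 'joint_torque': array([-2.78997933e-03, -5.28496277e+01, -1.27189927e+00, -1.53835577e+01,
       -5.27317647e-02,  2.02666211e-03,  4.25893893e-05]), 'tool_pos': array([0.2488486 , 0.57272341, 0.23801417]), 'eef_rot': array([ 2.03463452e-01,  9.79082214e-01, -7.95775794e-04, -9.10458620e-05]), 'contact_force': array([ 0.04490773, -0.42330586, -0.59391304]), 'moment': array([-0.02859913,  0.03189503,  0.02131466]), 'finger_force': 0.0, 'opening': 0.9990577239438179}
```

View pics/top0.png

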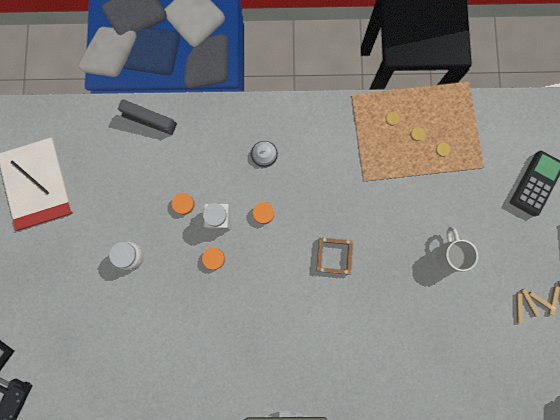

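View pics/scene0.png

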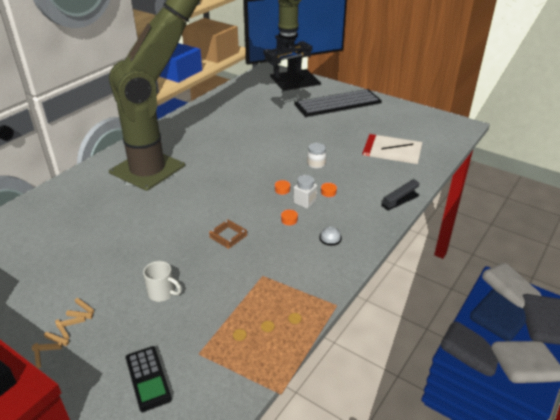

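Top view shows the candidates. The white square jar with its steel cap is at (216,216). Look-alikes are the round tub at (125,255), the bell at (264,153), and the orange caps at (182,203), (263,212) and (213,258). The brace is at (335,257) and the mug at (460,255). By the description I choose (216,216), and I'll check it in a crop while measuring.

```bash
cat > h.py <<'E'
from plant import r, optics
import cv2,numpy as np
from scipy.spatial.transform import Rotation as R
def rays(n,uv):
    c=optics.calibration(n); f=210/np.tan(np.radians(c["vfov"]/2)); uv=np.atleast_2d(np.asarray(uv,float))
    d=np.c_[(uv[:,0]-c["cx"])/f,-(uv[:,1]-c["cy"])/f,-np.ones(len(uv))]
    T=c["cam_to_world"]; return T[:3,3],d@T[:3,:3].T
def onplane(n,uv,z):
    o,d=rays(n,uv); return o+d*((z-o[2])/d[:,2])[:,None]
def cloud(n,d):
    v,u=np.indices(d.shape); o,dr=rays(n,np.c_[u.ravel(),v.ravel()])
    return (o+dr*d.ravel()[:,None]).reshape(d.shape+(3,))
E
python3 - <<'E'
from h import *
p=cv2.imread("pics/top0.png"); d=np.load("pics/top0d.npy"); P=cloud("top",d)
hsv=cv2.cvtColor(p,cv2.COLOR_BGR2HSV)
def comps(m,name,zs,lo=40):
    n,l,s,c=cv2.connectedComponentsWithStats(m.astype(np.uint8))
    for i in range(1,n):
        if s[i,4]<lo: continue
        uv=np.argwhere(l==i)[:,::-1]; h=cv2.convexHull(uv.astype(np.int32))[:,0]
        z=np.percentile(P[...,2][l==i],80) if zs is None else zs
        W=onplane("top",h,z)[:,:2]; rc=cv2.minAreaRect((W*1000).astype(np.float32)); (cx,cy),rad=cv2.minEnclosingCircle((W*1000).astype(np.float32))
        print(name,"px",c[i].round(1),"z",round(float(z),3),"rect",np.round(rc[0],1),np.round(rc[1],1),round(rc[2],1),"circ",round(cx,1),round(cy,1),round(rad,1))
comps((hsv[...,0]<18)&(hsv[...,1]>200)&(hsv[...,2]>150),"orange",None)
br=(hsv[...,0]<18)&(hsv[...,1]>90)&(hsv[...,2]<200); br[:,:300]=0;br[:200]=0;br[300:]=0;br[:,380:]=0
br=cv2.morphologyEx(br.astype(np.uint8),cv2.MORPH_CLOSE,np.ones((9,9)))
comps(br,"brace",0.025,100)
comps((P[...,2]>.03)&(P[...,0]>.25)&(P[...,0]<.75)&(abs(P[...,1])<.55),"tall",None)
j=np.zeros(d.shape,bool); j[190:240,195:240]=1
comps(j&(P[...,2]>.085),"cap",.094,20)
comps(j&(hsv[...,2]>225)&(hsv[...,1]<30),"shoulder",.068,10)
o=cv2.resize(p[130:290,90:370],None,fx=2.8,fy=2.8,interpolation=cv2.INTER_CUBIC); cv2.imwrite("pics/c1.png",o)
print(P[200:235:3,216,2].round(3),P[216,200:235:3,2].round(3))
E
```

```text
brace px [334.8 255.8] z 0.025 rect [ 496.8 -130.4] [84.9 85.1] 84.4 circ 496.4 -130.7 58.0
tall px [215.8 216.1] z 0.095 rect [591.8 162.4] [63.2 63.6] 89.3 circ 591.8 162.2 41.8
tall px [457.8 252.9] z 0.084 rect [ 499.9 -423.6] [ 90.1 101.9] 66.9 circ 506.7 -420.3 56.7
tall px [125. 255.] z 0.076 rect [500.7 386.8] [79.  68.2] 89.4 circ 499.7 387.1 40.2
tall px [ 11.2 381.9] z 0.325 rect [255.7 508.8] [44.5 15.6] 74.0 circ 257.5 508.2 22.3
cap px [213.8 214.1] z 0.094 rect [596.9 167.1] [54.1 53.6] 0.3 circ 596.8 167.3 28.2
[-0.003  0.094  0.094  0.096  0.096  0.095  0.094  0.091  0.098  0.066
  0.002 -0.001] [0.002 0.094 0.092 0.095 0.092 0.096 0.093 0.091 0.094 0.069 0.    0.002]
```

View pics/c1.png

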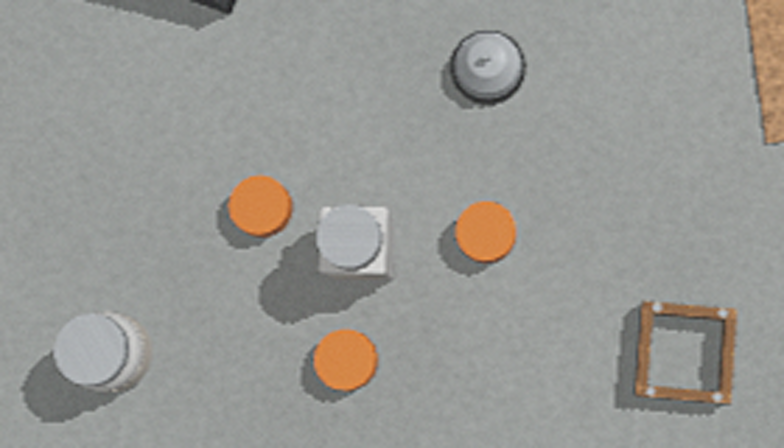

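The crop confirms the square jar with the grey cap, seen at (350,240) in the crop and about (0.597, 0.167) in the world. Its height of 94 mm and cap diameter of 56 mm agree with the description. The brace is about (0.497, −0.130), yawed roughly −5°. Next I turn the tool so its y lies along world +x, then hover over the jar.

```bash
R='[0,0,0,0,0,0.0378]'
python3 -m pendant '[[0,0,0,0,0,0.0378],[0,0,0,0,0,0.0378],[0,0,0,0,0,0.0378],[0,0,0,0,0,0.0378],[0,0,0,0,0,0.0378]]' 1
python3 -m pendant '[[0,0,0,0,0,0.0378],[0,0,0,0,0,0.0378],[0,0,0,0,0,0.0378],[0,0,0,0,0,0.0378],[0,0,0,0,0,0.0378]]'
python3 -m pendant '[[-0.8,0.7,0,0,0,0],[-0.8,0.7,0,0,0,0],[-0.8,0.7,0,0,0,0],[-0.8,0.7,0,0,0,0],[-0.8,0.7,0,0,0,0]]'
python3 -m pendant '[[-0.8,0.7,0,0,0,0],[-0.8,0.7,0,0,0,0],[-0.8,0.7,0,0,0,0],[-0.8,0.7,0,0,0,0],[-0.8,0.7,0,0,0,0]]'
python3 -m pendant '[[-0.8,0.7,0,0,0,0],[-0.8,0.7,0,0,0,0],[-0.8,0.7,0,0,0,0],[-0.8,0.7,0,0,0,0],[0,0,0,0,0,0]]'
```

```text
clock: 0.52
tool_pos: [0.2488, 0.573, 0.2383]
eef_rot: [0.484, 0.875, -0.0, 0.0]
contact_force: [-0.8, -0.2, -0.5]
opening: 1.001
finger_force: 0.0
clock: 0.93
tool_pos: [0.2487, 0.573, 0.2383]
eef_rot: [0.718, 0.696, -0.0, 0.0]
contact_force: [-0.3, -0.8, -0.3]
opening: 1.002
finger_force: 0.0
clock: 1.35
tool_pos: [0.3342, 0.4697, 0.2384]
eef_rot: [0.716, 0.698, -0.0, 0.0]
contact_force: [1.1, 0.4, -0.2]
opening: 1.001
finger_force: 0.0
clock: 1.77
tool_pos: [0.419, 0.3675, 0.2384]
eef_rot: [0.716, 0.698, -0.0, -0.0]
contact_force: [-0.4, 0.9, 0.0]
opening: 1.001
finger_force: 0.0
clock: 2.18
tool_pos: [0.4905, 0.2805, 0.2386]
eef_rot: [0.72, 0.694, -0.0, 0.002]
contact_force: [0.1, 0.0, 0.5]
opening: 0.997
finger_force: 0.0
```

```bash
python3 -m pendant '[[-0.9,0.8,0,0,0,0],[-0.9,0.8,0,0,0,0],[-0.9,0.8,0,0,0,0],[-0.9,0.8,0,0,0,0],[-0.9,0.8,0,0,0,0]]'
python3 -m pendant '[[0,0,0,0,0,0],[0,0,0,0,0,0]]'
python3 - <<'E'
from h import *
s=r.get_state(); print(s["tool_pos"],s["eef_rot"])
p,d=optics.snapshot("wrist"); cv2.imwrite("pics/w1.png",p); np.save("pics/w1d.npy",d)
print({k:np.round(v,3).tolist() for k,v in optics.calibration("wrist").items()})
E
```

```text
clock: 2.6
tool_pos: [0.5838, 0.171, 0.2384]
eef_rot: [0.716, 0.698, -0.0, -0.0]
contact_force: [0.9, 0.8, 0.2]
opening: 0.998
finger_force: 0.0
clock: 2.77
tool_pos: [0.5842, 0.1697, 0.2382]
eef_rot: [0.718, 0.696, -0.0, 0.0]
contact_force: [-0.6, -0.2, 0.5]
opening: 0.998
finger_force: 0.0
[0.58416537 0.16970148 0.23823495] [ 7.17791904e-01  6.96257508e-01 -4.44994939e-04  2.57498440e-04]
{'vfov': 65.706, 'cx': 274.653, 'cy': 209.69, 'tool_from_camera': [[-0.0, 0.955, 0.297, 0.076], [1.0, 0.001, 0.0, 0.0], [-0.0, 0.297, -0.955, -0.147], [0.0, 0.0, 0.0, 1.0]]}
```

View pics/w1.png

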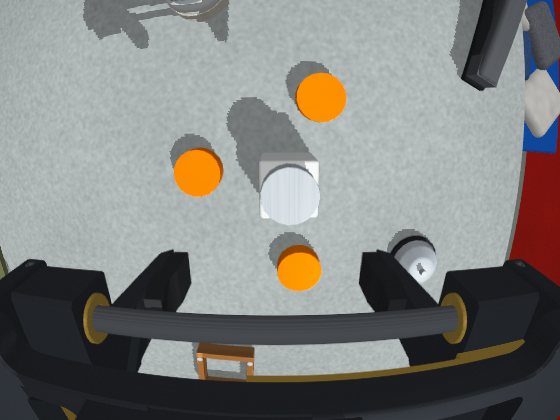

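Wrist view: jar cap at (290,195), with shoulder corners at about (262,154), (318,154), (320,217) and (262,217). The orange caps at (198,172), (320,97) and (299,268) sit clear of the body. Next I measure the jar precisely.

```bash
cat >> h.py <<'E'
def wcloud(d,pos,q):
    c=optics.calibration("wrist"); f=210/np.tan(np.radians(c["vfov"]/2)); v,u=np.indices(d.shape)
    x=(u-c["cx"])/f; y=(v-c["cy"])/f; t=np.hypot(x,y)+1e-9; k=np.tan(np.minimum(t,1.5))/t
    C=np.stack([x*k,-y*k,-np.ones_like(x)],-1); T=c["tool_from_camera"]; Rw=R.from_quat(q).as_matrix()
    D=C@T[:3,:3].T@Rw.T; o=pos+Rw@T[:3,3]
    return o,D,o+D*d[...,None]
def wplane(o,D,uv,z):
    d=D[uv[:,1],uv[:,0]]; return o+d*((z-o[2])/d[:,2])[:,None]
E
python3 - <<'E'
from h import *
p=cv2.imread("pics/w1.png"); d=np.load("pics/w1d.npy")
pos=np.array([.58417,.16970,.23823]); q=np.array([.717792,.6962575,-.000445,.0002575])
o,D,P=wcloud(d,pos,q); Z=P[...,2]
ok=np.zeros(d.shape,bool); ok[140:230,245:335]=1
def rep(m,name,z):
    n,l,s,c=cv2.connectedComponentsWithStats(m.astype(np.uint8)); i=1+s[1:,4].argmax(); uv=np.argwhere(l==i)[:,::-1]
    W=(wplane(o,D,uv,z)[:,:2]*1000).astype(np.float32); rc=cv2.minAreaRect(W); ci=cv2.minEnclosingCircle(W)
    print(name,s[i,4],np.median(Z[l==i]).round(4),"rect",np.round(rc[0],1),np.round(rc[1],1),round(rc[2],2),"circ",np.round(ci[0],1),round(ci[1],1))
    return l==i
cap=rep(ok&(Z>.085)&(Z<.105),"cap",.094)
sh=rep(ok&(Z>.055)&(Z<.08),"shoulder",.068)
hsv=cv2.cvtColor(p,cv2.COLOR_BGR2HSV); 
rep(ok&(hsv[...,2]>200),"bright",.068)
# top edge of the shoulder: line fit
v=[[u,np.where(sh[:,u])[0].min()] for u in range(268,314)]
W=wplane(o,D,np.array(v),.068); k=np.polyfit(W[:,0],W[:,1],1); print("far edge slope deg",np.degrees(np.arctan(k[0])),W[:,1].mean())
for a,b in((0,310),(0,265)): 
    fn=max if b==310 else min
    e=np.array([[fn(np.where(sh[v,:])[0]),v] for v in range(158,176)]); W=wplane(o,D,e,.068); k=np.polyfit(W[:,1],W[:,0],1); print("side",W[:,0].mean(),np.degrees(-np.arctan(k[0])))
om=(hsv[...,0]<25)&(hsv[...,1]>200)&(hsv[...,2]>180)
n,l,s,c=cv2.connectedComponentsWithStats(om.astype(np.uint8))
for i in range(1,n):
    if s[i,4]>500: print("orange",c[i].round(),P[l==i].mean(0).round(3))
bm=(Z<.2)&(Z>.012)&(P[...,1]<-.07)&(P[...,1]>-.2)&(abs(P[...,0]-.5)<.07); 
if bm.any(): print("brace",P[bm].min(0),P[bm].max(0))
E
```

```text
cap 2790 0.095 rect [598.4 168.5] [55.9 55.7] 69.7 circ [598.3 169.1] 28.7
shoulder 816 0.0686 rect [598.2 169.3] [60.2 59.8] 89.11 circ [598. 169.] 40.7
bright 2964 0.0949 rect [598.8 162.8] [60.8 65.3] 0.35 circ [599.8 167. ] 40.1
far edge slope deg -1.4786089742514927 0.19896714244626237Traceback (most recent call last):
  File "<stdin>", line 20, in <module>
ValueError: max() iterable argument is empty
```

```bash
python3 -m pendant '[[0,0.28,0,0,0,0],[0,0.28,0.6,0,0,0],[0,0,0.9,0,0,0],[0,0,0.9,0,0,0],[0,0,0.9,0,0,0]]'
python3 -m pendant '[[0,0,0.9,0,0,0],[0,0,0.9,0,0,0],[0,0,0.8,0,0,0],[0,0,0.5,0,0,0],[0,0,0,0,0,0]]'
python3 -m pendant '[[0,0,0,0,0,0]]'
```

```text
clock: 3.23
tool_pos: [0.5972, 0.1736, 0.1555]
eef_rot: [0.715, 0.699, 0.001, -0.0]
contact_force: [0.1, -0.3, 0.6]
opening: 1.002
finger_force: 0.0
clock: 3.65
tool_pos: [0.5952, 0.1725, 0.076]
eef_rot: [0.716, 0.698, -0.002, -0.002]
contact_force: [-0.1, -0.2, -0.6]
opening: 0.999
finger_force: 0.0
clock: 3.73
tool_pos: [0.5972, 0.1724, 0.0785]
eef_rot: [0.716, 0.698, -0.0, -0.0]
contact_force: [0.4, 0.4, 1.3]
opening: 0.997
finger_force: 0.0
```

```bash
python3 -m pendant '[[-0.13,0.03,0.6,0,0,0],[0,0,0.6,0,0,0],[0,0,0.5,0,0,0],[0,0,0,0,0,0],[0,0,0,0,0,0]]'
```

```text
clock: 4.15
tool_pos: [0.5982, 0.1685, 0.0366]
eef_rot: [0.716, 0.698, 0.0, -0.0]
contact_force: [0.2, 0.6, 0.7]
opening: 1.001
finger_force: 0.0
```

```bash
python3 -m pendant '[[0,0,0,0,0,0],[0,0,0,0,0,0],[0,0,0,0,0,0],[0,0,0,0,0,0],[0,0,0,0,0,0]]' -1 30
python3 -m pendant '[[0,0,0,0,0,0],[0,0,0,0,0,0],[0,0,0,0,0,0]]'
```

```text
clock: 4.57
tool_pos: [0.5984, 0.1683, 0.0367]
eef_rot: [0.716, 0.698, 0.0, 0.0]
contact_force: [-1.4, -0.8, 2.2]
opening: 0.681
finger_force: 30.0
clock: 4.82
tool_pos: [0.5984, 0.1683, 0.0367]
eef_rot: [0.716, 0.698, 0.0, 0.0]
contact_force: [-0.0, 0.3, 5.3]
opening: 0.681
finger_force: 30.0
```

Gripped: the opening of 0.681 is 59.9 mm, which matches the jar body. Now I lift, pass beyond the brace, and look back at it with the wrist camera.

```bash
python3 -m pendant '[[0,0,-0.5,0,0,0],[0,0,-0.8,0,0,0],[0,0,-0.9,0,0,0],[0,0,-0.9,0,0,0],[0,0,-0.4,0,0,0]]'
python3 -m pendant '[[-0.5,-0.1,0,0,0,0],[-0.9,-0.2,0,0,0,0],[-0.9,-0.2,0,0,0,0],[-0.9,-0.2,0,0,0,0],[-0.9,-0.2,0,0,0,0]]'
python3 -m pendant '[[-0.9,-0.2,0,0,0,0],[-0.9,-0.2,0,0,0,0],[-0.9,-0.2,0,0,0,0],[-0.9,-0.2,0,0,0,0],[-0.9,-0.2,0,0,0,0]]'
python3 -m pendant '[[-0.9,-0.2,0,0,0,0],[-0.9,-0.2,0,0,0,0],[-0.9,-0.2,0,0,0,0],[-0.9,-0.2,0,0,0,0],[-0.9,-0.2,0,0,0,0]]'
python3 -m pendant '[[-0.9,-0.2,0,0,0,0],[-0.9,-0.2,0,0,0,0],[-0.5,-0.1,0,0,0,0],[0,0,0,0,0,0],[0,0,0,0,0,0]]'
python3 - <<'E'
from h import *
s=r.get_state(); print(s["tool_pos"],s["eef_rot"])
p,d=optics.snapshot("wrist"); cv2.imwrite("pics/w2.png",p); np.savez("pics/w2.npz",d=d,pos=s["tool_pos"],q=s["eef_rot"])
E
```

```text
clock: 5.23
tool_pos: [0.599, 0.1682, 0.1262]
eef_rot: [0.717, 0.698, 0.001, 0.001]
contact_force: [0.6, 0.2, -4.7]
opening: 0.681
finger_force: 30.0
clock: 5.65
tool_pos: [0.5708, 0.0639, 0.1222]
eef_rot: [0.717, 0.698, -0.002, -0.001]
contact_force: [0.2, -0.0, -5.2]
opening: 0.674
finger_force: 30.0
clock: 6.07
tool_pos: [0.5427, -0.0476, 0.1223]
eef_rot: [0.717, 0.697, -0.001, -0.001]
contact_force: [0.3, 1.3, -4.6]
opening: 0.677
finger_force: 30.0
clock: 6.48
tool_pos: [0.5146, -0.159, 0.1223]
eef_rot: [0.717, 0.697, -0.001, -0.001]
contact_force: [0.8, 0.1, -4.3]
opening: 0.677
finger_force: 30.0
clock: 6.9
tool_pos: [0.5011, -0.2153, 0.1226]
eef_rot: [0.717, 0.697, -0.001, -0.001]
contact_force: [0.4, 0.7, -5.5]
opening: 0.676
finger_force: 30.0
[ 0.50114218 -0.21534422  0.12263072] [ 7.17297302e-01  6.96765966e-01 -6.92901915e-04 -1.13540358e-03]
```

View pics/w2.png

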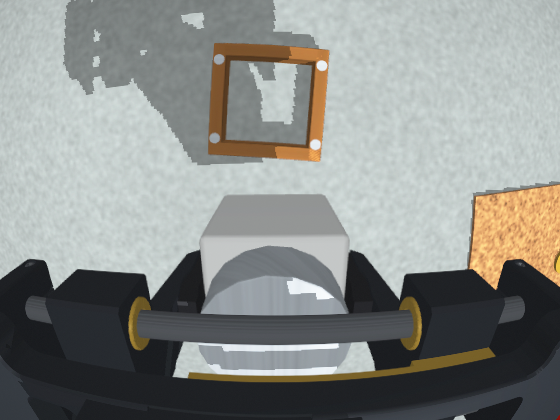

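The wrist view shows the brace with corners at (214,43), (328,50), (320,161) and (208,155). The jar hangs in the gripper below it. Next I fit both.

```bash
python3 - <<'E'
from h import *
p=cv2.imread("pics/w2.png"); f=np.load("pics/w2.npz"); d=f["d"]; pos=f["pos"]; q=f["q"]
o,D,P=wcloud(d,pos,q); Z=P[...,2]; hsv=cv2.cvtColor(p,cv2.COLOR_BGR2HSV)
m=(hsv[...,1]>110)&(hsv[...,0]<22); m[:,:195]=0;m[:,340:]=0;m[:25]=0;m[175:]=0
m=cv2.morphologyEx(m.astype(np.uint8),cv2.MORPH_CLOSE,np.ones((5,5)))
n,l,s,c=cv2.connectedComponentsWithStats(m); i=1+s[1:,4].argmax(); uv=np.argwhere(l==i)[:,::-1]; print(s[i],np.percentile(Z[l==i],[10,50,90]))
W=(wplane(o,D,uv,.025)[:,:2]*1000).astype(np.float32); print("outer",cv2.minAreaRect(W))
t=(l==i)&(Z>.018)&(Z<.032); uvt=np.argwhere(t)[:,::-1]; print("top pts",cv2.minAreaRect((wplane(o,D,uvt,.025)[:,:2]*1000).astype(np.float32)))
w=(hsv[...,1]<60)&(hsv[...,2]>180); pts=[]
for a in((219,59),(322,65),(214,138),(315,144)):
    g=np.zeros_like(w); g[a[1]-8:a[1]+9,a[0]-8:a[0]+9]=1; e=np.argwhere(w&g)[:,::-1]; pts.append(wplane(o,D,e,.025).mean(0)[:2]*1000)
pts=np.array(pts); print("dots",pts.round(1).tolist(),pts.mean(0)); e=pts[1]-pts[0]; e2=pts[0]-pts[2]
print("angles",np.degrees(np.arctan2(e[1],e[0])),np.degrees(np.arctan2(-e2[0],e2[1])))
Rm=R.from_quat(q).as_matrix(); print("tool y",Rm[:,1],"yaw",np.degrees(np.arctan2(Rm[1,1],Rm[0,1])), "tilt",np.degrees(np.arccos(-Rm[2,2])))
# jar: face +y top edge: points on face / cap
g=np.zeros(d.shape,bool); g[190:240,195:355]=1
for v in (200,210,220,230,238,243): print(v,P[v,240:310:12].round(4)[:, :].mean(0), P[v,250,1]-P[v,300,1])
E
```

```text
[ 208   43  121  119 5791] [0.01661623 0.0258145  0.02686537]
outer ((498.1915588378906, -130.3468017578125), (85.71763610839844, 85.60243225097656), 84.29672241210938)
top pts ((498.1915588378906, -130.3468017578125), (85.71763610839844, 85.60243225097656), 84.29672241210938)
dots [[nan, nan], [541.0, -104.2], [nan, nan], [534.7, -164.4]] [nan nan]
angles nan nan
tool y [ 0.99957512 -0.0290318  -0.00259442] yaw -1.663638857033083 tilt 0.15242208296520848
200 [ 0.49983333 -0.18515     0.10345   ] 0.00099330696537267
210 [ 0.5001     -0.1852      0.12121667] -6.284854842597554e-05
220 [ 0.50035    -0.18506667  0.13631667] 2.2901796282143172e-05
230 [ 0.50053333 -0.18511667  0.14836667] 0.0003905633462321645
238 [ 0.50061667 -0.18615     0.15428333] 0.0007910119611813371
243 [ 0.5006     -0.18786667  0.15515   ] 0.0003395131420414754<stdin>:11: RuntimeWarning: Mean of empty slice.
  ret = um.true_divide(
```

```bash
python3 -m pendant '[[0,0,0,0,0,0.0225],[0.7,-0.1,0,0,0,0],[0.9,-0.1,0,0,0,0],[0.9,-0.1,0,0,0,0],[0.87,-0.15,0,0,0,0]]'
python3 -m pendant '[[0,0,0,0,0,0],[0,0,0,0,0,0],[0,0,0,0,0,0]]'
python3 -c "
from h import *
s=r.get_state();M=R.from_quat(s['eef_rot']).as_matrix();print(s['tool_pos'],np.degrees(np.arctan2(M[1,1],M[0,1])),M[:,2]);d=np.array([.4982,-.1303,.12])-s['tool_pos'];print('units',M.T@d/.025)"
```

```text
clock: 7.37
tool_pos: [0.5, -0.1265, 0.1233]
eef_rot: [0.74, 0.673, 0.0, -0.001]
contact_force: [-0.1, 0.5, -4.9]
opening: 0.678
finger_force: 30.0
clock: 7.62
tool_pos: [0.5, -0.1289, 0.1235]
eef_rot: [0.74, 0.673, -0.0, -0.0]
contact_force: [-0.1, 0.4, -4.7]
opening: 0.677
finger_force: 30.0
[ 0.49999455 -0.12887987  0.1235437 ] -5.468192958053498 [-1.81705646e-04  8.20887279e-05 -9.99999980e-01]
units [-0.06339609 -0.06601536  0.14175642]
```

```bash
python3 -m pendant '[[-0.06,-0.07,0.5,0,0,0],[0,0,0.7,0,0,0],[0,0,0.6,0,0,0],[0,0,0,0,0,0],[0,0,0,0,0,0]]'
python3 -c "
from h import *
s=r.get_state();M=R.from_quat(s['eef_rot']).as_matrix();print(s['tool_pos'],np.degrees(np.arctan2(M[1,1],M[0,1])),M[:,2]);d=np.array([.4982,-.1303,.038])-s['tool_pos'];print('units',M.T@d/.025)"
```

```text
clock: 8.03
tool_pos: [0.4976, -0.1316, 0.0783]
eef_rot: [0.741, 0.672, -0.001, -0.0]
contact_force: [1.0, 0.1, -4.7]
opening: 0.678
finger_force: 30.0
[ 0.49757527 -0.13155361  0.07827182] -5.632269434755896 [-1.47155555e-03 -8.70621291e-05 -9.99998913e-01]
units [0.05272726 0.02229255 1.61082988]
```

```bash
python3 -m pendant '[[0.05,0.02,0.3,0,0,0],[0,0,0.3,0,0,0],[0,0,0.3,0,0,0],[0,0,0,0,0,0]]'
python3 -m pendant '[[0,0,0.3,0,0,0],[0,0,0.25,0,0,0],[0,0,0.1,0,0,0],[0,0,0,0,0,0]]'
python3 -c "
from h import *
s=r.get_state();M=R.from_quat(s['eef_rot']).as_matrix();print(s['tool_pos'],np.degrees(np.arctan2(M[1,1],M[0,1])),M[:,2]);d=np.array([.4982,-.1303,.0367])-s['tool_pos'];print('units',M.T@d/.025)"
```

```text
clock: 8.37
tool_pos: [0.4981, -0.1295, 0.055]
eef_rot: [0.741, 0.672, -0.0, -0.001]
contact_force: [-0.0, 0.1, -3.8]
opening: 0.675
finger_force: 30.0
clock: 8.7
tool_pos: [0.4982, -0.1296, 0.0392]
eef_rot: [0.741, 0.672, -0.0, -0.001]
contact_force: [-0.6, 0.6, -4.6]
opening: 0.676
finger_force: 30.0
[ 0.49821316 -0.12956349  0.03917603] -5.565026022123642 [-1.28719355e-03  2.80708859e-04 -9.99999132e-01]
units [-0.02938808  0.00246261  0.09903364]
```

```bash
python3 -m pendant '[[0,0,0.1,0,0,0],[0,0,0,0,0,0],[0,0,0,0,0,0]]'
python3 -m pendant '[[0,0,0,0,0,0],[0,0,0,0,0,0],[0,0,0,0,0,0],[0,0,0,0,0,0],[0,0,0,0,0,0]]' 1
python3 -m pendant '[[0,0,0,0,0,0],[0,0,0,0,0,0],[0,0,0,0,0,0]]'
python3 - <<'E'
from h import *
s=r.get_state()
p,d=optics.snapshot("wrist"); cv2.imwrite("pics/w3.png",p); np.savez("pics/w3.npz",d=d,pos=s["tool_pos"],q=s["eef_rot"])
o,D,P=wcloud(d,s["tool_pos"],s["eef_rot"]); Z=P[...,2]
g=np.hypot(P[...,0]-.498,P[...,1]+.13)<.04
print("cap top z",np.percentile(Z[g&(Z>.08)],[10,50,90]), "shoulder",np.median(Z[g&(Z>.055)&(Z<.078)]))
E
```

```text
clock: 8.95
tool_pos: [0.4987, -0.1297, 0.0375]
eef_rot: [0.741, 0.672, 0.0, 0.0]
contact_force: [-0.2, 1.2, -4.1]
opening: 0.679
finger_force: 30.0
clock: 9.37
tool_pos: [0.4989, -0.1297, 0.0377]
eef_rot: [0.741, 0.672, 0.0, 0.0]
contact_force: [0.0, -0.7, 1.0]
opening: 0.996
finger_force: 0.0
clock: 9.62
tool_pos: [0.4987, -0.1296, 0.0375]
eef_rot: [0.741, 0.672, 0.0, 0.0]
contact_force: [-0.3, 0.1, -0.1]
opening: 1.001
finger_force: 0.0
cap top z [0.09444104 0.12005164 0.14448998] shoulder 0.06864215786850825
```

View pics/w3.png

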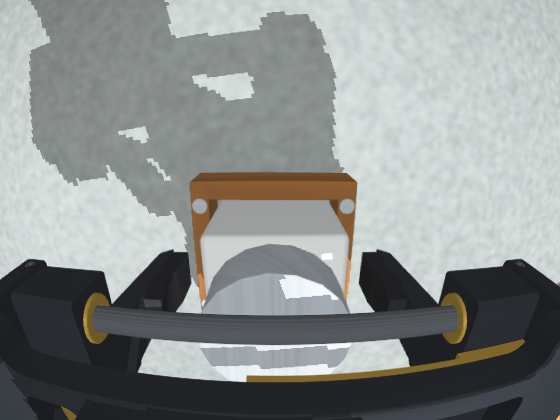

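The jar is seated in the brace with its shoulder at 68.6 mm, and it has been let go. I rise to cap height and grip the cap.

```bash
python3 -m pendant '[[0,0,-0.3,0,0,0],[0,0,-0.6,0,0,0],[0,0,-0.5,0,0,0],[0,0,0,0,0,0],[0,0,0,0,0,0]]'
python3 -c "
from h import *
s=r.get_state();print(s['tool_pos'],s['q'].round(2))"
```

```text
clock: 10.08
tool_pos: [0.4992, -0.1298, 0.0731]
eef_rot: [0.741, 0.672, 0.001, 0.001]
contact_force: [0.4, -0.2, -1.0]
opening: 0.996
finger_force: 0.0
[ 0.49919196 -0.1297696   0.07311712] [ 0.17  0.82 -0.    2.02  0.01  0.29  0.06]
```

```bash
python3 -m pendant '[[0,0,0,0,0,0],[0,0,0,0,0,0],[0,0,0,0,0,0],[0,0,0,0,0,0],[0,0,0,0,0,0]]' -1 45
python3 -m pendant '[[0,0,0,0,0,0],[0,0,0,0,0,0],[0,0,0,0,0,0]]'
python3 -m pendant '[[0,0,0,0,0,-0.02],[0,0,0,0,0,-0.03],[0,0,0,0,0,-0.03],[0,0,0,0,0,-0.03],[0,0,0,0,0,-0.03]]'
python3 -c "
from h import *
s=r.get_state();M=R.from_quat(s['eef_rot']).as_matrix();print(s['tool_pos'],np.degrees(np.arctan2(M[1,1],M[0,1])),s['moment'],s['q'].round(2))"
```

```text
clock: 10.5
tool_pos: [0.4984, -0.1296, 0.0721]
eef_rot: [0.741, 0.672, -0.0, -0.0]
contact_force: [-0.4, -0.4, -0.5]
opening: 0.642
finger_force: 0.0
clock: 10.75
tool_pos: [0.4986, -0.1296, 0.0724]
eef_rot: [0.741, 0.672, -0.0, -0.0]
contact_force: [0.6, -0.7, -0.6]
opening: 0.613
finger_force: 44.8
clock: 11.17
tool_pos: [0.498, -0.1303, 0.0724]
eef_rot: [0.575, 0.818, -0.001, -0.0]
contact_force: [-0.4, -1.1, 0.6]
opening: 0.619
finger_force: 44.8
[ 0.49798251 -0.13027618  0.07241692] 19.792634292043985 [-0.19287367  0.23495282 -0.26120924] [ 0.22  0.82 -0.08  2.02  0.21  0.3   0.3 ]
```

```bash
python3 -m pendant '[[0,0,0,0,0,-0.03],[0,0,0,0,0,-0.03],[0,0,0,0,0,-0.03],[0,0,0,0,0,-0.03],[0,0,0,0,0,-0.03]]'
python3 -m pendant '[[0,0,0,0,0,-0.03],[0,0,0,0,0,-0.03],[0,0,0,0,0,-0.03],[0,0,0,0,0,-0.03],[0,0,0,0,0,0]]'
python3 - <<'E'
from h import *
s=r.get_state();M=R.from_quat(s['eef_rot']).as_matrix();print(s['tool_pos'],np.degrees(np.arctan2(M[1,1],M[0,1])),M[2],s['moment'],s['q'].round(2))
p,d=optics.snapshot("wrist"); cv2.imwrite("pics/w4.png",p)
E
```

```text
clock: 11.58
tool_pos: [0.4982, -0.1302, 0.0724]
eef_rot: [0.368, 0.93, -0.0, -0.0]
contact_force: [-0.9, -0.5, -0.4]
opening: 0.613
finger_force: 44.8
clock: 12.0
tool_pos: [0.4983, -0.1301, 0.0724]
eef_rot: [0.188, 0.982, -0.0, -0.0]
contact_force: [-0.3, -0.8, -0.4]
opening: 0.613
finger_force: 44.8
[ 0.4982687  -0.13008063  0.07241278] 68.2963608017513 [ 5.88873223e-04 -2.22379343e-04 -9.99999802e-01] [-0.09970448  0.10602482 -0.1844467 ] [ 0.32  0.83 -0.26  2.02  0.57  0.36  0.8 ]
```

View pics/w4.png

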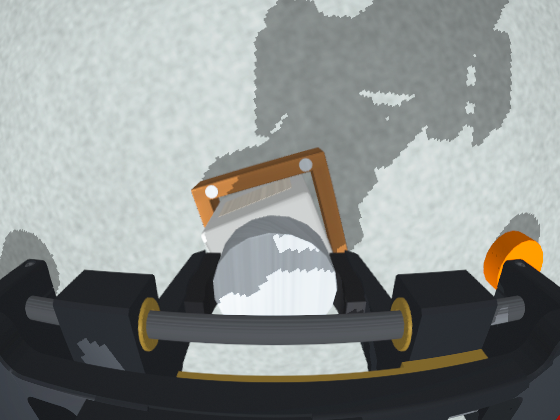

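The jar stays in the brace and the gripper has turned 1.29 rad. I'll turn a little more for margin, then lift slowly.

```bash
python3 -m pendant '[[0,0,0,0,0,-0.03],[0,0,0,0,0,-0.035],[0,0,0,0,0,0],[0,0,0,0,0,0],[0,0,0,0,0,0]]'
python3 -m pendant '[[0,0,-0.1,0,0,0],[0,0,-0.1,0,0,0],[0,0,-0.1,0,0,0],[0,0,0,0,0,0]]'
```

```text
clock: 12.47
tool_pos: [0.4983, -0.13, 0.0724]
eef_rot: [0.09, 0.996, -0.0, -0.0]
contact_force: [-1.6, -1.9, -0.1]
opening: 0.614
finger_force: 44.8
clock: 12.8
tool_pos: [0.4987, -0.1294, 0.0805]
eef_rot: [0.088, 0.996, 0.0, 0.0]
contact_force: [-1.6, -0.8, 1.2]
opening: 0.617
finger_force: 44.8
```

```bash
python3 -m pendant '[[0,0,-0.2,0,0,0],[0,0,-0.3,0,0,0],[0,0,-0.4,0,0,0],[0,0,-0.4,0,0,0],[0,0,-0.15,0,0,0]]'
python3 -m pendant '[[0,0,0,0,0,0],[0,0,0,0,0,0],[0,0,0,0,0,0],[0,0,0,0,0,0]]'
python3 - <<'E'
from h import *
s=r.get_state();print(s["tool_pos"],s["contact_force"])
p,d=optics.snapshot("wrist"); q,dt=optics.snapshot("scene")
b=q[150:290,180:370]; b=cv2.resize(b,(570,420),interpolation=cv2.INTER_CUBIC); a=cv2.resize(p[140:400,150:400],(220,229)); a=cv2.copyMakeBorder(a,0,420-229,0,0,cv2.BORDER_CONSTANT)
cv2.imwrite("pics/f.png",np.hstack([b,a]))
P=cloud("scene",dt); g=np.hypot(P[...,0]-.498,P[...,1]+.13)<.034
print(np.histogram(P[...,2][g],bins=np.arange(0,.2,.01)))
E
```

```text
clock: 13.22
tool_pos: [0.4997, -0.1297, 0.1182]
eef_rot: [0.088, 0.996, 0.0, 0.001]
contact_force: [-0.1, -0.4, -0.8]
opening: 0.614
finger_force: 44.8
clock: 13.55
tool_pos: [0.4984, -0.1296, 0.1158]
eef_rot: [0.088, 0.996, 0.0, -0.0]
contact_force: [0.3, -0.8, 0.1]
opening: 0.613
finger_force: 44.8
[ 0.49837116 -0.12963928  0.11584314] [ 0.26158211 -0.78341938  0.11686997]
(array([  0,   8,  25,  26,  31,  30, 116,  47,  69,   2,   0,  34,  36,
       149,  23,  20,  11,   4,   6]), array([0.  , 0.01, 0.02, 0.03, 0.04, 0.05, 0.06, 0.07, 0.08, 0.09, 0.1 ,
       0.11, 0.12, 0.13, 0.14, 0.15, 0.16, 0.17, 0.18, 0.19]))
```

View pics/f.png

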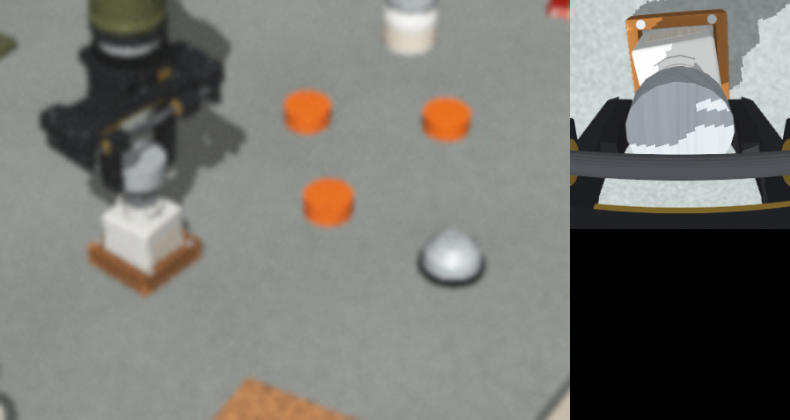

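The scene crop shows the cap level in the gripper at about (145,165). There is a clear gap above the jar's bare neck at (140,205), and the jar is still seated in the brace. The cap rim is at about 0.113 m, 22 mm above the mouth.

```bash
python3 -c "
from plant import r
print(r.finish_job())"
```

```text
the job is handed in; nothing more can be done
None
```

The job is handed in but no verdict came back: the jar is seated in the brace with its cap turned off, and the gripper is holding the cap level about 2 cm above the mouth (13.6 s of the 54 s used).

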